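# Close up the jam row on the counter display

### The job

Restock the lower tray of the counter display: take the jam jar that stands on the worktop and set it down, without dropping it, flat on the sloping tray between the two jars already there and the sliding divider. Then, with the divider's lever still raised, slide the divider along its rail until it has closed the row up, so that jars and divider touch and the first jar is against the end wall. Finally press the divider's lever fully down to lock it, leaving the row closed up and the other things on the counter where they are.

Things in the scene. Friction and masses are not known exactly. Their poses are not given: they have to be found in the camera images.
- tray: Sloping steel jar tray, lower level of a dark two-tier display 376 mm wide. Origin: middle of its length, where the floor meets the front lip, 60 mm above the worktop. x runs 30 degrees up the slope away from the robot, y left along the tray, z square out of the floor (plane z = 0). Floor x 0 to 80, y -180 to 180 mm. End walls 45 mm high; lip 14 mm high, 4 thick; back wall 49 mm high.
- bay (a point): Point on the tray floor 85 mm left of the tray's middle, 21 mm up the slope from the lip; axes as the tray's. A jar that stands flat on the floor against the lip has its centre on the line along the tray through a point 25 mm out along z from here, its axis along z.
- tier_edge (a point): Middle of the lower front edge of the fixed upper shelf (376 mm wide along the tray's y), which overhangs the lower tray: it lies above the jars, so a gripper standing upright over them hits it; come in tilted, along the tray's z axis. Two packets lie on that shelf, 35 mm high.
- spare_jar_mid (a point): Centre (half-way up) of the jam jar that stands upright on the worktop to the right of the display; round, body 42 mm and lid 44.4 mm in diameter, 50 mm tall, lid in the top 12 mm, its z axis up; 40 to 85 g.
- row_jar_1_mid (a point): Centre of the first jar of the row on the tray, the same size as the spare jar, beside the left (+y) end wall; loose.
- row_jar_2_mid (a point): Centre of the second jar of the row, to the right (-y) of the first; loose, same size. The jars stand up to a few mm apart.
- divider (a joint): Slide of the divider along the rail in m: 0 at the right end, up to 0.20 to the left (tray +y, towards the row). The plate's left face is at tray y = -0.092 + this value. Moves at about 2 N, stays where it is left; with the lever down a cam clamps it. The aluminium rail lies along y in front of the lip, tray x -46 to -6 mm, top z = 6 mm.
- divider_face (a point): Point on the left face of the divider's aluminium plate (the face that meets the last jar), at the height of a standing jar's centre. The plate is 4 mm thick, crosses the tray square to y, its top at z = 50 mm; a rubber bumper strip 2 mm thick runs along its foot (z 7 to 21 mm), so a jar touches with its centre 23 mm from this face. Axes as the tray's.
- grip_mid (a point): Middle of the black finger grip of the divider: a fin 12 mm thick along the tray's y, 26 mm long along its x, standing along its z; its top is 15 mm above this point, the saddle it stands on 17 mm below. It lies in front of the lip, 30 mm to the right of the plate's left face, with 25 mm free at both sides. Axes as the tray's.
- lever (a joint): Cam lever of the divider in rad: 0 raised (37 degrees up from the tray's plane), 0.65 fully down, locked. Stays where it is left. Pressed 35 mm out from its pivot it takes up to about 10 N.
- lever_end (a point): Top of the black pad near the lever's free end. Lever 16 mm wide, 60 mm long, hinged along the tray's y at its rear end, at tray x = -18, z = 18 mm, 43 mm to the right of the grip's middle. The free end points to the front (tray -x), raised at first; pushed towards the tray's -z it swings down to lie along tray -x, its top then at z = 28 mm, the pad's at 30 mm.
- bell: Counter bell, 62 mm wide, 48 mm tall; bystander, left of the display.
- timer: White kitchen timer standing on edge, 65 mm wide, 64 mm tall; bystander behind the spare jar.
- tape_roll: Roll of tape lying flat, 92 mm wide, 48 mm tall; bystander behind the spare jar.
- cup_00: Clear lidded cup of dough drops, 99 mm wide, 104 mm tall; bystander at the left.
- cup_01: Clear lidded cup of dough drops, 99 mm wide, 104 mm tall; bystander at the left, nearer the robot.
- sanitiser: Pump bottle, 77 mm wide, 173 mm tall; bystander left of the display at the back.
Things that resemble listed ones, but are neither listed nor needed, are in the scene too. Leave any purple look-alike of the part that bears spare_jar_mid alone.

How it is judged:
On the way, in this order (a step that is already met when the one before it is completed fails the run):
1. the spare jar stands flat on the tray, let go, between the row and the divider (z of spare_jar_mid in the frame of tray between 0.021 and 0.029 m and x of spare_jar_mid in the frame of tray between 0.015 and 0.062 m and angle between the z axis of spare_jar_mid and the z axis of tray, either way round below 0.15 rad and y of spare_jar_mid in the frame of divider_face above 0.018 m and contact force between the fingers and spare_jar below 0.1 N), for 0.2 s.
2. the divider, its lever still raised, has been slid up until the row is closed (value of joint lever below 0.25 rad and distance between row_jar_1_mid and row_jar_2_mid below 0.0485 m and distance between row_jar_2_mid and spare_jar_mid below 0.0485 m and y of spare_jar_mid in the frame of divider_face below 0.0265 m), for 0.2 s.
At the end, for the whole second after the job is handed in: All three jars stand flat on the tray (within 0.15 rad of its normal), neighbouring centres under 48.5 mm apart, the first within 4.5 mm of the end wall, the divider plate within about 4 mm of the last jar, lever down past 0.55 rad, all at rest (value of joint lever above 0.55 rad and y of row_jar_1_mid in the frame of tray above 0.1535 m and distance between row_jar_1_mid and row_jar_2_mid below 0.0485 m and distance between row_jar_2_mid and spare_jar_mid below 0.0485 m and y of spare_jar_mid in the frame of divider_face between 0.018 and 0.0265 m and angle between the z axis of each of spare_jar_mid, row_jar_1_mid, row_jar_2_mid and the z axis of tray, either way round below 0.15 rad and z of spare_jar_mid in the frame of tray between 0.021 and 0.029 m and linear speed of spare_jar below 0.02 m/s and velocity of joint divider below 0.005 m/s); the robot touches nothing.
It fails at once if the spare jar is let fall or thrown (moves faster than 0.7 m/s while not held) (linear speed of spare_jar above 0.7 m/s and contact force between the fingers and spare_jar below 0.05 N).
It fails at once if a jar of the row is knocked over or lifted out (distance of any of row_jar_1_mid, row_jar_2_mid from where it was at the start of the episode above 0.04 m).
It fails at once if one of the other things on the counter is pushed more than 30 mm (distance of any of bell, timer, tape_roll, cup_00, cup_01, sanitiser from where it was at the start of the episode above 0.03 m).
It also fails if it takes over 64 s, if anything falls off the work surface, if the arm or the gripper's body presses on something with over 40 N, if the wrist force passes 120 N, or if a joint passes its speed limit or range.

### The arm

A 6-joint arm with a two-finger parallel gripper is mounted at the origin on a cart in front of the work surface, level with it; the furniture and walls round the work are solid. World frame = base frame: x ahead of the robot, y to its left, z up, the work surface at z = 0. Lengths are in m, angles in rad, forces in N, time in s.
With the tool pointing down it reaches from about 0.3 to 0.775 m from the base axis. Payload 14.6 kg.
Tool frame: the origin (TCP) lies between the finger pads; the fingertips stand 25 mm ahead of it and the grasp point (between the pads) lies 6 mm ahead of it; z points along the fingers, y is the line along which they close (so a half turn about z gives the same grasp; the last joint's range is limited). The gripper opens to 85 mm and grips with 20 to 120 N. Pads are 22 mm wide; open, the fingers measure 114 mm over their backs; the gripper's body (76 mm by 85 mm) begins 54 mm behind the grasp point. The pads swing forward as they close: fully open they stand 13 mm farther back than shut.
Start: joints at [-1.233, 0.3, 1.521, -0, 1.321, -0.067], TCP at [0.217, -0.506, 0.256] pointing down, gripper open.
Joint ranges: [-3.03, 3.03], [-0.79, 2.21], [0.23, 2.52], [-1.04, 4.18], [0, 3.07], [-2.55, 2.55]. Speed limits (rad/s): [2.22, 2.22, 2.57, 3.14, 3.14, 3.14].

### API

Orientations are given as a unit quaternion [w, x, y, z].
In Python, from cell import status, eyes, order gives the robot as it stands. The module is installed in compiled form; this text tells all that it offers.
- The arm moves only by the tool apply_moves, never from a script. Its argument "steps" is a list of rows, each an object of numbers: "tx", "ty", "tz": the shift along the tool's x, y, z in cm; "yaw": the turn about the tool's z in rad. In form: [{"tx": .., "ty": .., "tz": .., "yaw": ..}, ...]. A call has 1 to 8 rows; each row is the pose to reach, as a shift and turn from the pose commanded when the call began, along the tool's axes at that moment; what a row does not reach only later rows make up. A row lasts 1/8 s, in which the tool goes at most 62.5 mm and 10.7 degrees, less where a joint would pass 70% of its speed; a pose out of reach is approached as far as the arm can. A call with a gripper value outside its range is refused whole. "grip" is the closure in counts, from 0 (fully open) to 255 (shut), set as the call begins (left out, the last holds). The fingers move at their own pace and stop on an object; "newtons" is the grip in N (left out, the last holds). Time passes only in rows, so rows that repeat a pose let the fingers close. It gives the time, the measured TCP pose, the force, the opening and the grip force at its end, in the units of the state.
- status.sense(): the state, without advancing time (a new reading comes with each control period).
- eyes.read_camera(name): name is "scene" or "top" or "wrist"; returns the picture (480x640x3 uint8, red, green, blue); there is no depth.
- eyes.camera_params(name): a dict with "K" (3x3 intrinsics, pixels), "eye" and "orientation" of the camera in the world; the wrist camera has in their place "hand_eye" (4x4, takes a point from camera to tool coordinates, whose origin is the TCP and whose axes are the flange's). Camera axes: x right, y up, looking along -z (the intrinsics and any distortion apply to the point x, -y, -z); pixel columns grow to the right and rows downward; lengths in m; the calibration is good to about 2 mm. A picture is of the moment at which its call begins: read the wrist's pose just before it. camera_params takes no time and is no camera call.
- order.sign_off(): hands the job in; it is judged then, once.
The state is a dict: "time": time; "joints": joint angles; "joint_velocities": joint speeds; "effort": joint torques, N m; "position": TCP position; "tcp_rot": TCP orientation; "wrist_force": force on the tool from outside, world axes, zero at the start; "moment": the same for the moment, N m; "grip_width": finger opening in m; "gripper_force": force on a finger pad.
Only numpy, scipy, OpenCV 4.12 (cv2) and the standard library are available. Lean on these libraries where they do the work, as an engineer would, in place of code of your own. Each camera call takes 0.05 s, during which the arm holds its last target. There are 200 camera calls.

## Working session

There is one attempt and no reset: what is moved stays moved. The work goes in short steps, Python scripts to look and compute and a tool call to move; the robot and the scene stay as the last step left them, time stands still between calls to the robot, and variables do not carry over. Pictures are saved under pics/ and viewed, at most 10 in all, crops included, and the job is handed in when it is done.

Besides the shell and the picture viewer there is one more tool, called after "Emit:" by a JSON object that holds its "method" and its "body". apply_moves: Moves the arm, as the interface text tells. Its arguments: {"type":"object","properties":{"steps":{"type":"array"},"grip":{"type":"number"},"newtons":{"type":"number"}},"required":["steps"]}

```bash
mkdir -p pics; python3 - <<'E'
from cell import status,eyes
import cv2
s=status.sense();print(s)
for n in("scene","top"):
    im=eyes.read_camera(n);cv2.imwrite(f"pics/{n}0.png",im[:,:,::-1]);p=eyes.camera_params(n);print(n,p)
print(eyes.camera_params("wrist"))
E
```

```text
{'time': 0.0, 'joints': array([-1.23258907e+00,  3.00505086e-01,  1.52160876e+00, -2.28610634e-05,
        1.32067964e+00, -6.65834290e-02]), 'joint_velocities': array([ 0.00025448,  0.00062373, -0.00103692, -0.00080916, -0.00059342,
        0.00063767]), 'effort': array([ 2.26396143e-03, -5.43492579e+01, -3.61795521e+01,  1.82574877e-05,
        3.96297779e-03,  2.85242328e-05]), 'position': array([ 0.2165361 , -0.50535329,  0.25569094]), 'tcp_rot': array([-5.93389409e-04,  9.79587139e-01,  2.01019094e-01, -9.22645856e-05]), 'wrist_force': array([ 0.48735004, -0.40695072,  1.08064303]), 'moment': array([0.01935115, 0.01548041, 0.0258856 ]), 'gripper_force': 0.0, 'grip_width': 0.08537595235292554}
scene {'K': array([[436.4451526 ,   0.        , 314.60380789],
       [  0.        , 436.4451526 , 237.80659904],
       [  0.        ,   0.        ,   1.        ]]), 'eye': array([ 0.10130576, -0.87581094,  0.79039384]), 'orientation': array([ 0.86159429,  0.45621103, -0.09353199, -0.20193698])}
top {'K': array([[555.04317373,   0.        , 316.02546154],
       [  0.        , 555.04317373, 243.14954672],
       [  0.        ,   0.        ,   1.        ]]), 'eye': array([ 0.26139709, -0.03347242,  1.58445498]), 'orientation': array([-0.69688406, -0.06154209,  0.06343917,  0.7117167 ])}
{'K': array([[390.71013404,   0.        , 317.57023829],
       [  0.        , 390.71013404, 239.03193007],
       [  0.        ,   0.        ,   1.        ]]), 'hand_eye': array([[ 8.42165975e-04,  9.62163885e-01,  2.72470089e-01,
         6.88522980e-02],
       [ 9.99999610e-01, -8.83170712e-04,  2.78537642e-05,
         8.82929211e-04],
       [ 2.67437489e-04,  2.72469960e-01, -9.62164253e-01,
        -1.17524217e-01],
       [ 0.00000000e+00,  0.00000000e+00,  0.00000000e+00,
         1.00000000e+00]])}
```

View pics/scene0.png

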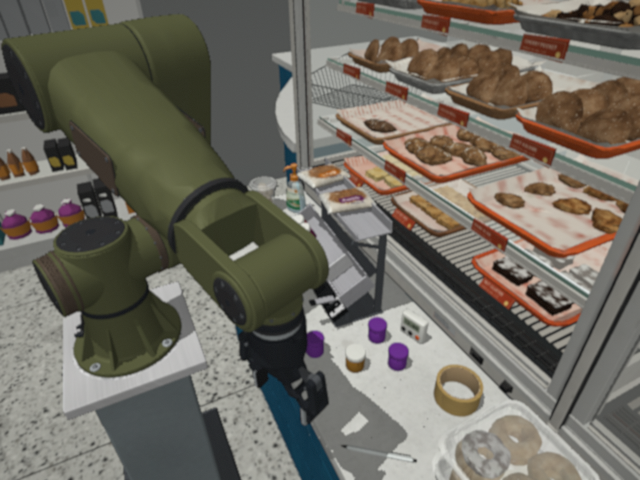

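View pics/top0.png

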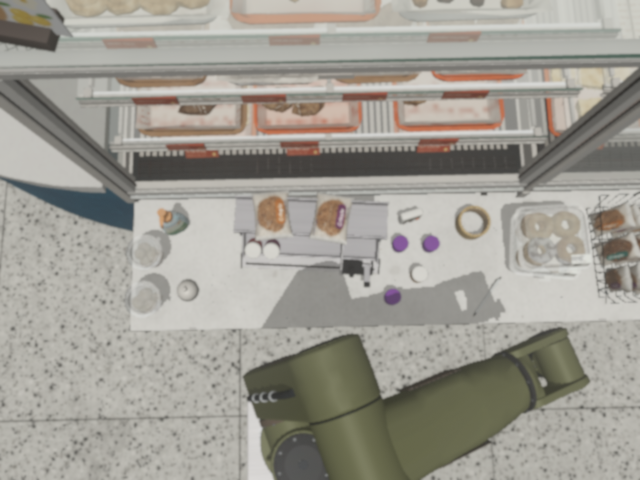

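The spare jar is the white-lidded jar with the amber body, at top (419,272) and scene (355,358). The purple-lidded look-alikes are at top (400,243), (430,243) and (392,296). The row jars are at top (253,248) and (272,248), and the divider and lever at about (355,268). I'll confirm in an enlarged crop.

```bash
cat > h.py <<'E'
import numpy as np,cv2
from scipy.spatial.transform import Rotation as R
from cell import status,eyes
def q(w): return R.from_quat([w[1],w[2],w[3],w[0]])
def cam(n,s=None):
    p=eyes.camera_params(n)
    if n!="wrist": return p["K"],np.array(p["eye"]),q(p["orientation"]).as_matrix()
    H=p["hand_eye"];T=q(s["tcp_rot"]).as_matrix()
    return p["K"],T@H[:3,3]+s["position"],T@H[:3,:3]
def ray(c,u,v):
    K,e,M=c; d=M@np.array([(u-K[0,2])/K[0,0],-(v-K[1,2])/K[1,1],-1]);return e,d/np.linalg.norm(d)
def atz(c,u,v,z):
    e,d=ray(c,u,v);return e+d*(z-e[2])/d[2]
def proj(c,P):
    K,e,M=c;x=M.T@(np.array(P)-e);return K[0,2]-K[0,0]*x[0]/x[2],K[1,2]+K[1,1]*x[1]/x[2]
def tri(*r):
    A=sum(np.eye(3)-np.outer(d,d) for e,d in r);b=sum((np.eye(3)-np.outer(d,d))@e for e,d in r)
    return np.linalg.solve(A,b)
E
python3 - <<'E'
from h import *
a=cv2.imread("pics/top0.png")[190:340,225:445]
b=cv2.imread("pics/scene0.png")[160:400,240:450]
a=cv2.resize(a,None,fx=3.6,fy=3.6,interpolation=2)
cv2.imwrite("pics/topc.png",a)
c=cam("top")
print(atz(c,419,272,.05),atz(c,253,248,.12),atz(c,272,248,.12),atz(c,355,268,.08))
E
```

```text
[ 0.44821907 -0.32531947  0.05      ] [0.51361922 0.12868522 0.12      ] [0.51255204 0.07785776 0.12      ] [ 0.45923192 -0.14538054  0.08      ]
```

View pics/topc.png

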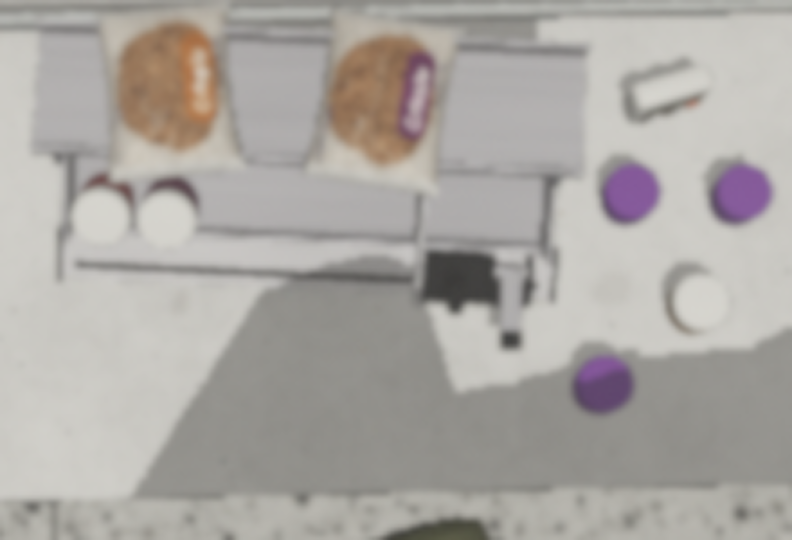

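The white-lidded jar, at crop (700,300) or top (419.4,273), is the only one that isn't purple, so it is spare_jar. The row lids are at crop (100,215) and (167,217), the divider grip at about (457,275) and the lever pad at (510,338). I'll move above the jar and turn so the wrist camera sits on the robot's side.

Emit:
{"method": "apply_moves", "body": {"steps": [{"tx":28,"ty":-7.5,"tz":0,"yaw":-1.45},{"tx":28,"ty":-7.5,"tz":0,"yaw":-1.45},{"tx":28,"ty":-7.5,"tz":0,"yaw":-1.45},{"tx":28,"ty":-7.5,"tz":0,"yaw":-1.45},{"tx":28,"ty":-7.5,"tz":0,"yaw":-1.45},{"tx":28,"ty":-7.5,"tz":0,"yaw":-1.45},{"tx":28,"ty":-7.5,"tz":0,"yaw":-1.45},{"tx":28,"ty":-7.5,"tz":0,"yaw":-1.45}], "grip": 0}}

```text
time: 1.1
position: [0.4445, -0.3261, 0.2559]
tcp_rot: [-0.0, 0.598, 0.802, 0.0]
wrist_force: [-0.2, 0.7, 0.3]
grip_width: 0.0853
gripper_force: 0.0
```

Emit:
{"method": "apply_moves", "body": {"steps": [{"tx":0,"ty":0,"tz":0,"yaw":-1.29},{"tx":0,"ty":0,"tz":0,"yaw":-1.29},{"tx":0,"ty":0,"tz":0,"yaw":-1.29},{"tx":0,"ty":0,"tz":0,"yaw":-1.29},{"tx":0,"ty":0,"tz":0,"yaw":-1.29},{"tx":0,"ty":0,"tz":0,"yaw":-1.29},{"tx":0,"ty":0,"tz":0,"yaw":-1.29},{"tx":0,"ty":0,"tz":0,"yaw":-1.29}]}}

```text
time: 2.1
position: [0.4444, -0.3263, 0.256]
tcp_rot: [-0.0, -0.001, 1.0, 0.0]
wrist_force: [0.1, 0.4, -0.2]
grip_width: 0.0858
gripper_force: 0.0
```

```bash
python3 - <<'E'
from h import *
s=status.sense();print(s["position"],s["tcp_rot"],s["joints"],s["time"])
im=eyes.read_camera("wrist")[:,:,::-1];cv2.imwrite("pics/w1.png",im)
c=cam("wrist",s);print(proj(c,[.4477,-.326,.05]))
t=eyes.read_camera("top");cv2.imwrite("pics/top1.png",t[:,:,::-1])
E
```

```text
[ 0.44436288 -0.32627042  0.25599052] [-2.34470555e-04 -1.08951181e-03  9.99999360e-01  1.95170596e-04] [-6.99778307e-01  3.03299027e-01  1.51727461e+00 -4.21024887e-06
  1.32162914e+00 -2.27275262e+00] 2.1
(np.float64(318.65515915767224), np.float64(217.0615684303957))
```

View pics/w1.png

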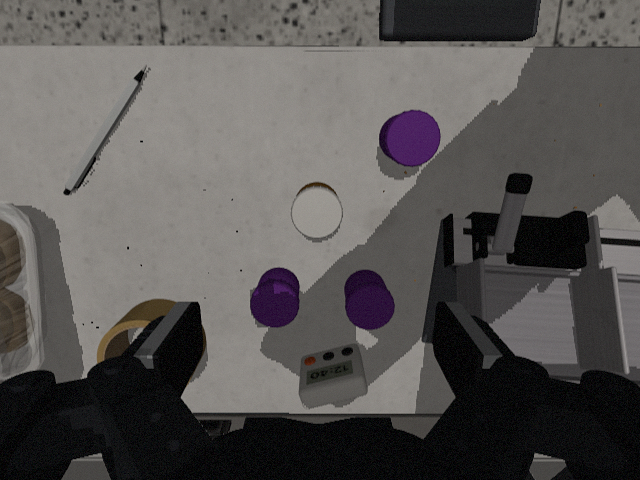

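The wrist view shows the white lid at (317,211) with a small amber edge, within 6 px of the prediction. The purple look-alikes are at (410,138), (275,300) and (370,300). The lever pad is at (518,183), and the grip saddle is dark, around (545,240). Now the numbers.

```bash
python3 - <<'E'
from h import *
s=status.sense();c=cam("wrist",s);t=cam("top");sc=cam("scene")
print("lid",atz(c,317,211,.05))
def tp(x,y):return 225+x/3.6,190+y/3.6
for z in(.15,.2,.25,.3):
    P=atz(t,*tp(582,178),z);Q=atz(t,*tp(35,152),z);print(z,P,proj(sc,P),Q,proj(sc,Q))
pad=tri(ray(t,*tp(510,338)),ray(c,518,183));print("pad",pad)
for n,p in(("j1",(100,215)),("j2",(167,217))):print(n,atz(t,*tp(*p),.114))
im=cv2.imread("pics/scene0.png")[160:330,270:410];cv2.imwrite("pics/sc.png",cv2.resize(im,None,fx=3.5,fy=3.5,interpolation=2))
E
```

```text
lid [ 0.44256089 -0.32742021  0.05      ]
0.15 [ 0.52389387 -0.22594045  0.15      ] (np.float64(364.5721739279947), np.float64(277.41242673961176)) [0.55162969 0.1734506  0.15      ] (np.float64(303.16366889857085), np.float64(198.43937959783557))
0.2 [ 0.51474417 -0.2192317   0.2       ] (np.float64(360.392027172596), np.float64(259.49405226217374)) [0.54151322 0.166238   0.2       ] (np.float64(300.3654099305016), np.float64(185.2472582166768))
0.25 [ 0.50559446 -0.21252295  0.25      ] (np.float64(355.9771219969055), np.float64(240.56937596504847)) [0.53139674 0.1590254  0.25      ] (np.float64(297.3977314704962), np.float64(171.2564250195427))
0.3 [ 0.49644476 -0.2058142   0.3       ] (np.float64(351.3071108735481), np.float64(220.5511773183034)) [0.52128026 0.1518128  0.3       ] (np.float64(294.2447670489063), np.float64(156.392079069179))
pad [ 0.4151353  -0.17575126  0.07865561]
j1 [0.50997332 0.12995151 0.114     ]
j2 [0.50741193 0.07999869 0.114     ]
```

View pics/sc.png

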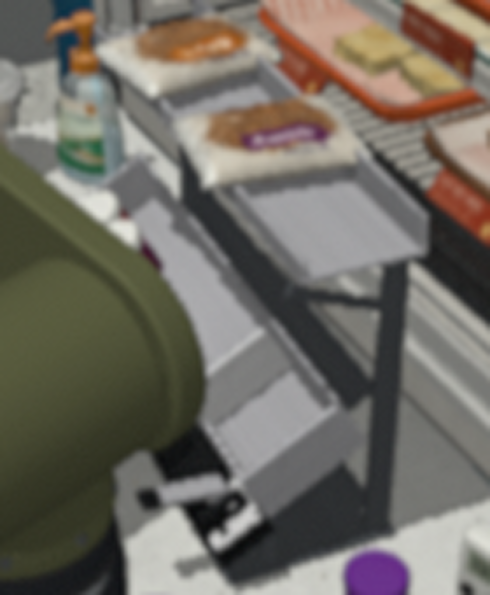

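Upper shelf: right front corner at crop (305,278), so the edge is at z≈0.25. The shelf width computes to 372 mm against 376 given, and the tray yaw is about -0.069. Lever pad at z≈0.079, which is plausible. Grasping the jar now.

Emit:
{"method": "apply_moves", "body": {"steps": [{"tx":0.1,"ty":-0.1,"tz":6,"yaw":0.069},{"tx":0.1,"ty":-0.1,"tz":12,"yaw":0.069},{"tx":0.1,"ty":-0.1,"tz":17,"yaw":0.069},{"tx":0.1,"ty":-0.1,"tz":20,"yaw":0.069},{"tx":0.1,"ty":-0.1,"tz":21.4,"yaw":0.069},{"tx":0.1,"ty":-0.1,"tz":21.6,"yaw":0.069}]}}

```text
time: 2.95
position: [0.4435, -0.3274, 0.0402]
tcp_rot: [-0.0, 0.034, 0.999, 0.0]
wrist_force: [0.1, -1.0, 0.8]
grip_width: 0.0854
gripper_force: 0.0
```

Emit:
{"method": "apply_moves", "body": {"steps": [{"tx":0,"ty":0,"tz":0,"yaw":0},{"tx":0,"ty":0,"tz":0,"yaw":0},{"tx":0,"ty":0,"tz":0,"yaw":0},{"tx":0,"ty":0,"tz":0,"yaw":0},{"tx":0,"ty":0,"tz":0,"yaw":0},{"tx":0,"ty":0,"tz":0,"yaw":0}], "grip": 255, "newtons": 30}}

```text
time: 3.7
position: [0.4439, -0.3277, 0.0414]
tcp_rot: [0.001, 0.033, 0.999, -0.001]
wrist_force: [-1.1, 1.3, 6.7]
grip_width: 0.0434
gripper_force: 29.7
```

Emit:
{"method": "apply_moves", "body": {"steps": [{"tx":0,"ty":0,"tz":-4,"yaw":0},{"tx":0,"ty":0,"tz":-10,"yaw":0},{"tx":0,"ty":0,"tz":-16,"yaw":0},{"tx":0,"ty":0,"tz":-22,"yaw":0},{"tx":1,"ty":4,"tz":-26,"yaw":0},{"tx":2,"ty":8,"tz":-30,"yaw":0},{"tx":3,"ty":12,"tz":-34,"yaw":0},{"tx":4,"ty":16,"tz":-38,"yaw":0}]}}

```text
time: 4.7
position: [0.4132, -0.1636, 0.422]
tcp_rot: [0.0, 0.033, 0.999, -0.0]
wrist_force: [0.9, 0.3, -0.3]
grip_width: 0.0437
gripper_force: 30.9
```

Emit:
{"method": "apply_moves", "body": {"steps": [{"tx":1,"ty":4,"tz":-4,"yaw":0},{"tx":2,"ty":8,"tz":-8,"yaw":0},{"tx":2,"ty":11,"tz":-12,"yaw":0},{"tx":2,"ty":13.6,"tz":-16,"yaw":0},{"tx":2,"ty":13.6,"tz":-22,"yaw":0},{"tx":2,"ty":13.6,"tz":-28,"yaw":0},{"tx":2,"ty":13.6,"tz":-34,"yaw":0}]}}

```text
time: 5.58
position: [0.4044, -0.0282, 0.7326]
tcp_rot: [0.001, 0.033, 0.999, -0.0]
wrist_force: [0.1, 0.2, -0.0]
grip_width: 0.0436
gripper_force: 31.0
```

```bash
python3 - <<'E'
from h import *
s=status.sense();print(s["joints"],s["position"],s["tcp_rot"],s["grip_width"],s["gripper_force"])
E
```

```text
[-1.59909055e-01  1.96693332e-01  5.05477951e-01  1.50326315e-05
  2.43668073e+00 -1.66504756e+00] [ 0.40443426 -0.02815449  0.73264522] [ 1.35988776e-03  3.28172540e-02  9.99460429e-01 -1.68849063e-04] 0.0435803246817085 30.994974374771118
```

Emit:
{"method": "apply_moves", "body": {"steps": [{"tx":0,"ty":4,"tz":-6,"yaw":0},{"tx":0,"ty":4,"tz":-12,"yaw":0},{"tx":0,"ty":4,"tz":-16,"yaw":0},{"tx":0,"ty":4,"tz":-20,"yaw":0}]}}

```text
time: 6.08
position: [0.3592, 0.0092, 0.7878]
tcp_rot: [0.01, 0.033, 0.999, 0.0]
wrist_force: [0.3, -0.4, 0.0]
grip_width: 0.0432
gripper_force: 31.1
```

```bash
python3 - <<'E'
from h import *
s=status.sense();print(s["joints"],s["position"],s["tcp_rot"],q(s["tcp_rot"]).as_matrix()[:,2])
E
```

```text
[-0.07743484  0.25425663  0.23488787  0.00348051  2.63281819 -1.5792614 ] [0.35917142 0.00921567 0.78781111] [9.84151439e-03 3.29491564e-02 9.99408490e-01 4.10548822e-04] [ 1.96984405e-02  1.72072762e-04 -9.99805952e-01]
```

Emit:
{"method": "apply_moves", "body": {"steps": [{"tx":0,"ty":0,"tz":-6,"yaw":0},{"tx":0,"ty":0,"tz":-12,"yaw":0},{"tx":0,"ty":0,"tz":-18,"yaw":0},{"tx":0,"ty":0,"tz":-24,"yaw":0}]}}

```text
time: 6.58
position: [0.3058, 0.0078, 0.8107]
tcp_rot: [0.015, 0.033, 0.999, 0.001]
wrist_force: [0.8, 0.8, -0.8]
grip_width: 0.0432
gripper_force: 31.1
```

```bash
cat > st.py <<'E'
from h import *
s=status.sense();print(s["time"],s["joints"].round(3),s["position"].round(4),q(s["tcp_rot"]).as_matrix().round(3).tolist(),s["wrist_force"].round(1))
E
python3 st.py
```

```text
6.575 [-0.097  0.183  0.236  0.009  2.692 -1.594] [0.3058 0.0078 0.8107] [[-0.997, 0.066, 0.031], [0.066, 0.998, 0.001], [-0.031, 0.003, -1.0]] [ 0.8  0.8 -0.8]
```

Emit:
{"method": "apply_moves", "body": {"steps": [{"tx":-3,"ty":0,"tz":5,"yaw":0},{"tx":-6,"ty":0,"tz":11,"yaw":0},{"tx":-6,"ty":0,"tz":17,"yaw":0}]}}

```text
time: 6.95
position: [0.3664, 0.0042, 0.6772]
tcp_rot: [0.015, 0.033, 0.999, 0.001]
wrist_force: [1.8, 0.5, 0.3]
grip_width: 0.0435
gripper_force: 31.1
```

```bash
python3 st.py
```

```text
6.95 [-0.091 -0.033  0.918  0.005  2.228 -1.593] [0.3664 0.0042 0.6772] [[-0.997, 0.066, 0.029], [0.066, 0.998, 0.001], [-0.029, 0.003, -1.0]] [1.8 0.5 0.3]
```

The tilt persists: over-reach error is ratcheted into the commanded pose, and it goes in the direction I need. I'll build the tilt up that way, pushing outward and up.

Emit:
{"method": "apply_moves", "body": {"steps": [{"tx":-40,"ty":1,"tz":-60,"yaw":0},{"tx":-40,"ty":1,"tz":-60,"yaw":0},{"tx":-40,"ty":1,"tz":-60,"yaw":0},{"tx":-40,"ty":1,"tz":-60,"yaw":0},{"tx":-40,"ty":1,"tz":-60,"yaw":0},{"tx":-40,"ty":1,"tz":-60,"yaw":0}]}}

```text
time: 7.7
position: [0.4252, -0.0024, 0.7593]
tcp_rot: [0.028, 0.033, 0.999, 0.001]
wrist_force: [0.1, -0.6, -0.9]
grip_width: 0.0434
gripper_force: 32.0
```

```bash
python3 st.py; python3 - <<'E'
import cv2
from cell import eyes
for n in("scene",):
    cv2.imwrite(f"pics/{n}2.png",eyes.read_camera(n)[:,:,::-1])
E
```

```text
7.7 [-0.095  0.33   0.235  0.01   2.521 -1.592] [ 0.4252 -0.0024  0.7593] [[-0.996, 0.066, 0.056], [0.066, 0.998, 0.0], [-0.056, 0.004, -0.998]] [ 0.1 -0.6 -0.9]
```

View pics/scene2.png

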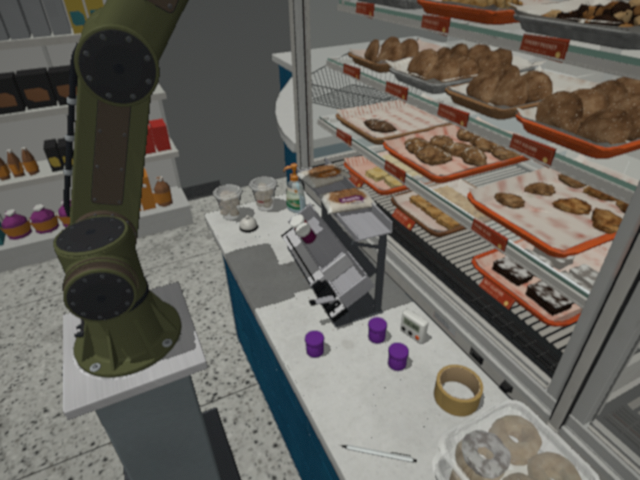

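Emit:
{"method": "apply_moves", "body": {"steps": [{"tx":-60,"ty":1,"tz":-50,"yaw":0},{"tx":-60,"ty":1,"tz":-50,"yaw":0},{"tx":-60,"ty":1,"tz":-50,"yaw":0},{"tx":-60,"ty":1,"tz":-50,"yaw":0},{"tx":-60,"ty":1,"tz":-50,"yaw":0},{"tx":-60,"ty":1,"tz":-50,"yaw":0},{"tx":-60,"ty":1,"tz":-50,"yaw":0},{"tx":-60,"ty":1,"tz":-50,"yaw":0}]}}

```text
time: 8.75
position: [0.5086, -0.0129, 0.7107]
tcp_rot: [0.038, 0.033, 0.999, 0.001]
wrist_force: [0.1, 0.2, -0.2]
grip_width: 0.0433
gripper_force: 32.0
```

```bash
python3 st.py
```

```text
8.75 [-0.101  0.437  0.236  0.011  2.393 -1.597] [ 0.5086 -0.0129  0.7107] [[-0.995, 0.066, 0.076], [0.066, 0.998, 0.0], [-0.076, 0.005, -0.997]] [ 0.1  0.2 -0.2]
```

Emit:
{"method": "apply_moves", "body": {"steps": [{"tx":-60,"ty":1,"tz":-80,"yaw":0},{"tx":-60,"ty":1,"tz":-80,"yaw":0}]}}

```text
time: 9.0
position: [0.5063, -0.0146, 0.7169]
tcp_rot: [0.052, 0.033, 0.998, 0.001]
wrist_force: [0.2, 0.3, -0.3]
grip_width: 0.0433
gripper_force: 32.0
```

Emit:
{"method": "apply_moves", "body": {"steps": [{"tx":-60,"ty":1,"tz":-80,"yaw":0},{"tx":-60,"ty":1,"tz":-80,"yaw":0}]}}

```text
time: 9.25
position: [0.5036, -0.016, 0.723]
tcp_rot: [0.064, 0.033, 0.997, 0.001]
wrist_force: [-0.1, 0.4, -1.0]
grip_width: 0.0432
gripper_force: 32.0
```

Emit:
{"method": "apply_moves", "body": {"steps": [{"tx":-60,"ty":1,"tz":-80,"yaw":0}]}}

```text
time: 9.38
position: [0.503, -0.0167, 0.7273]
tcp_rot: [0.076, 0.033, 0.997, 0.002]
wrist_force: [0.3, -0.7, -0.4]
grip_width: 0.0434
gripper_force: 32.0
```

Emit:
{"method": "apply_moves", "body": {"steps": [{"tx":-60,"ty":1,"tz":-80,"yaw":0}]}}

```text
time: 9.5
position: [0.5008, -0.0173, 0.7333]
tcp_rot: [0.089, 0.033, 0.996, 0.002]
wrist_force: [-0.2, 0.6, -1.3]
grip_width: 0.0435
gripper_force: 32.0
```

```bash
python3 st.py
```

```text
9.5 [-0.115  0.396  0.236  0.024  2.333 -1.602] [ 0.5008 -0.0173  0.7333] [[-0.982, 0.065, 0.177], [0.066, 0.998, -0.003], [-0.177, 0.009, -0.984]] [-0.2  0.6 -1.3]
```

Emit:
{"method": "apply_moves", "body": {"steps": [{"tx":-75,"ty":0,"tz":-66,"yaw":0}]}}

```text
time: 9.62
position: [0.5078, -0.019, 0.7338]
tcp_rot: [0.103, 0.033, 0.994, 0.001]
wrist_force: [1.0, 0.3, -0.9]
grip_width: 0.0434
gripper_force: 32.0
```

Emit:
{"method": "apply_moves", "body": {"steps": [{"tx":-75,"ty":0,"tz":-66,"yaw":0}]}}

```text
time: 9.75
position: [0.5152, -0.0208, 0.7333]
tcp_rot: [0.114, 0.033, 0.993, 0.001]
wrist_force: [-0.3, -0.0, -1.1]
grip_width: 0.0436
gripper_force: 32.0
```

Emit:
{"method": "apply_moves", "body": {"steps": [{"tx":-78,"ty":0,"tz":-62,"yaw":0}]}}

```text
time: 9.88
position: [0.5225, -0.0224, 0.7337]
tcp_rot: [0.127, 0.033, 0.991, 0.001]
wrist_force: [-0.2, -0.4, -0.2]
grip_width: 0.0434
gripper_force: 32.0
```

Emit:
{"method": "apply_moves", "body": {"steps": [{"tx":-80,"ty":0,"tz":-60,"yaw":0}]}}

```text
time: 10.0
position: [0.53, -0.0239, 0.7342]
tcp_rot: [0.141, 0.033, 0.989, 0.001]
wrist_force: [0.6, -0.4, 0.2]
grip_width: 0.0434
gripper_force: 32.0
```

Emit:
{"method": "apply_moves", "body": {"steps": [{"tx":-80,"ty":0,"tz":-58,"yaw":0}]}}

```text
time: 10.12
position: [0.5368, -0.0254, 0.7353]
tcp_rot: [0.155, 0.033, 0.987, 0.001]
wrist_force: [-0.5, 0.1, -0.7]
grip_width: 0.0437
gripper_force: 32.0
```

Emit:
{"method": "apply_moves", "body": {"steps": [{"tx":-82,"ty":0,"tz":-56,"yaw":0}]}}

```text
time: 10.25
position: [0.5436, -0.0268, 0.7368]
tcp_rot: [0.169, 0.033, 0.985, 0.001]
wrist_force: [0.5, 0.3, -0.8]
grip_width: 0.0432
gripper_force: 32.0
```

Emit:
{"method": "apply_moves", "body": {"steps": [{"tx":-84,"ty":0,"tz":-54,"yaw":0}]}}

```text
time: 10.38
position: [0.5505, -0.0282, 0.7384]
tcp_rot: [0.184, 0.033, 0.982, 0.001]
wrist_force: [0.1, 0.2, -0.4]
grip_width: 0.0434
gripper_force: 32.0
```

```bash
python3 st.py
```

```text
10.375 [-0.132  0.409  0.236  0.044  2.129 -1.607] [ 0.5505 -0.0282  0.7384] [[-0.931, 0.064, 0.361], [0.064, 0.998, -0.011], [-0.361, 0.013, -0.933]] [ 0.1  0.2 -0.4]
```

Emit:
{"method": "apply_moves", "body": {"steps": [{"tx":-78,"ty":0,"tz":-64,"yaw":0}]}}

```text
time: 10.5
position: [0.5506, -0.0291, 0.7442]
tcp_rot: [0.197, 0.033, 0.98, 0.001]
wrist_force: [-1.0, 0.2, -0.1]
grip_width: 0.0432
gripper_force: 32.0
```

Emit:
{"method": "apply_moves", "body": {"steps": [{"tx":-80,"ty":0,"tz":-60,"yaw":0}]}}

```text
time: 10.62
position: [0.5507, -0.03, 0.7512]
tcp_rot: [0.213, 0.033, 0.977, 0.0]
wrist_force: [-0.3, 0.7, -0.6]
grip_width: 0.0433
gripper_force: 32.0
```

Emit:
{"method": "apply_moves", "body": {"steps": [{"tx":-82,"ty":0,"tz":-56,"yaw":0}]}}

```text
time: 10.75
position: [0.5528, -0.031, 0.7565]
tcp_rot: [0.228, 0.032, 0.973, 0.0]
wrist_force: [0.7, -0.4, -0.9]
grip_width: 0.0432
gripper_force: 32.0
```

Emit:
{"method": "apply_moves", "body": {"steps": [{"tx":-84,"ty":0,"tz":-54,"yaw":0}]}}

```text
time: 10.88
position: [0.5555, -0.032, 0.7615]
tcp_rot: [0.242, 0.032, 0.97, -0.0]
wrist_force: [-0.2, -0.0, 0.3]
grip_width: 0.0432
gripper_force: 32.0
```

Emit:
{"method": "apply_moves", "body": {"steps": [{"tx":-84,"ty":0,"tz":-54,"yaw":0}]}}

```text
time: 11.0
position: [0.5568, -0.0329, 0.7674]
tcp_rot: [0.257, 0.032, 0.966, -0.0]
wrist_force: [0.4, -0.2, 0.1]
grip_width: 0.0431
gripper_force: 32.0
```

```bash
python3 st.py
```

```text
11.0 [-0.146  0.377  0.236  0.061  2.011 -1.61 ] [ 0.5568 -0.0329  0.7674] [[-0.866, 0.063, 0.497], [0.062, 0.998, -0.018], [-0.497, 0.016, -0.868]] [ 0.4 -0.2  0.1]
```

The tool is now 30° tilted, axis within 0.02 of the tray normal. Working out the tray pose and the approach shift.

```bash
cat >> h.py <<'E'
PSI=-.069;O=np.array([.5061,-.0259,.06])
def trayR():
    return R.from_euler("z",PSI).as_matrix()@R.from_euler("y",-np.pi/6).as_matrix()
def t2w(p):return O+trayR()@np.array(p)
def w2t(P):return trayR().T@(np.array(P)-O)
def shift(s,p):  # tool-axis shift in cm to put TCP at tray point p
    T=q(s["tcp_rot"]).as_matrix();return (T.T@(t2w(p)-s["position"])*100).round(2)
E
python3 - <<'E'
from h import *
s=status.sense();print(s["time"],w2t(s["position"]),(q(s["tcp_rot"]).as_matrix().T@trayR()).round(3).tolist())
print(shift(s,[.026,.02,.2]),t2w([.026,.02,.2]),w2t([.5185,-.0267,.25]))
E
```

```text
11.0 [ 0.39788662 -0.0034739   0.58712895] [[-1.0, 0.002, 0.004], [0.003, 1.0, 0.017], [-0.004, 0.017, -1.0]]
[37.05  1.61 38.89] [ 0.43017994 -0.00060548  0.24620508] [1.05760928e-01 5.68248875e-05 1.58332002e-01]
```

Emit:
{"method": "apply_moves", "body": {"steps": [{"tx":4,"ty":0.2,"tz":4,"yaw":0},{"tx":8,"ty":0.4,"tz":8,"yaw":0},{"tx":12,"ty":0.6,"tz":12,"yaw":0},{"tx":16,"ty":0.8,"tz":16,"yaw":0},{"tx":20,"ty":1,"tz":20,"yaw":0},{"tx":24,"ty":1.2,"tz":24,"yaw":0},{"tx":28,"ty":1.4,"tz":28,"yaw":0},{"tx":32,"ty":1.6,"tz":32,"yaw":0}]}}

```text
time: 12.0
position: [0.4503, -0.0055, 0.3752]
tcp_rot: [0.257, 0.032, 0.966, -0.001]
wrist_force: [1.2, -0.3, -0.4]
grip_width: 0.0433
gripper_force: 32.0
```

Emit:
{"method": "apply_moves", "body": {"steps": [{"tx":3,"ty":0,"tz":3.5,"yaw":0},{"tx":5,"ty":0,"tz":6.9,"yaw":0},{"tx":5,"ty":0,"tz":6.9,"yaw":0}]}}

```text
time: 12.38
position: [0.4412, -0.0037, 0.2904]
tcp_rot: [0.255, 0.032, 0.966, -0.0]
wrist_force: [0.3, 0.6, 0.6]
grip_width: 0.0439
gripper_force: 32.0
```

```bash
python3 st.py; python3 - <<'E'
from h import *
s=status.sense();c=cam("wrist",s)
im=eyes.read_camera("wrist")[:,:,::-1].copy();cv2.imwrite("pics/w2.png",im)
print(w2t(s["position"]))
pts={"lipL":(0,.18,0.014),"lipR":(0,-.18,.014),"j1top":(.0215,.156,.05),"j2top":(.0215,.106,.05),"railfrontL":(-.046,.18,.006),"railfrontR":(-.046,-.18,.006),"face_topf":(0,-.083,.05),"grip":(-.026,-.113,.0),"backL":(.08,.18,.049),"backR":(.08,-.18,.049)}
for k,p in pts.items():
    u=proj(c,t2w(p));print(k,np.round(u));cv2.drawMarker(im,tuple(int(round(a)) for a in u),(0,255,0),0,8)
cv2.imwrite("pics/w2m.png",im)
E
```

```text
12.375 [-0.11  -0.217  2.046  0.051  0.8   -1.64 ] [ 0.4412 -0.0037  0.2904] [[-0.868, 0.063, 0.492], [0.063, 0.998, -0.017], [-0.492, 0.016, -0.87]] [0.3 0.6 0.6]
[0.05784747 0.01766649 0.23265161]
lipL [506. 144.]
lipR [ 76. 145.]
j1top [494. 174.]
j2top [429. 174.]
railfrontL [508.  87.]
railfrontR [72. 87.]
face_topf [179. 146.]
grip [160. 113.]
backL [514. 246.]
backR [ 67. 250.]
```

View pics/w2m.png

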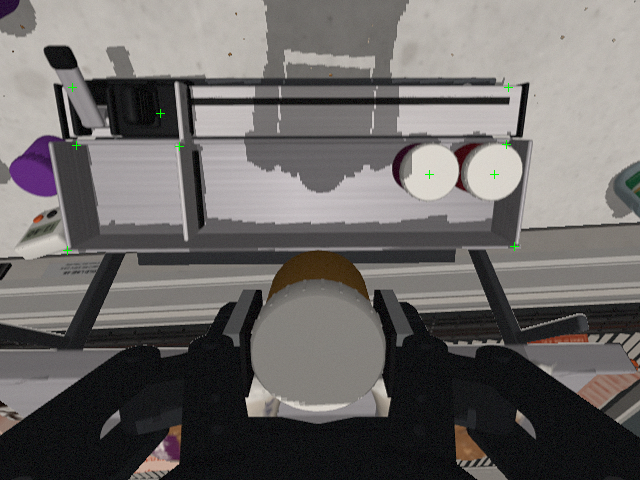

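The tray model fits well: markers are within 4 px of lids (429,171) and (494,171), and the lip and back-wall corners also match. The row sits about 2 mm nearer the robot than modelled, so I'll correct the origin. The jar hangs straight in the fingers, lid centre at (318,345).

```bash
sed -i 's/^PSI=-.069;O=.*/PSI=-.069;O=np.array([.5044,-.0258,.059])/' h.py; python3 - <<'E'
from h import *
s=status.sense();print(s["time"],s["joint_velocities"].round(3))
K=eyes.camera_params("wrist")["K"];H=eyes.camera_params("wrist")["hand_eye"]
d=H[:3,:3]@np.array([(318-K[0,2])/K[0,0],-(345-K[1,2])/K[1,1],-1]);e=H[:3,3];print("lid in tool",e+d*(-.0086-e[2])/d[2])
c=cam("wrist",s)
for p in[(.0215,.156,.05),(.0215,.106,.05),(0,-.18,.014),(0,-.083,.05)]:print(np.round(proj(c,t2w(p))))
print(w2t(s["position"]),shift(s,[.024,.02,.08]))
E
```

```text
12.425 [-0.001 -0.017 -0.049 -0.001  0.014  0.001]
lid in tool [ 0.00367142 -0.00071619 -0.0086    ]
[494. 168.]
[429. 168.]
[ 76. 139.]
[179. 140.]
[0.06174141 0.01765903 0.23418522] [ 3.69 -0.03 15.44]
```

Emit:
{"method": "apply_moves", "body": {"steps": [{"tx":2,"ty":0,"tz":4,"yaw":0},{"tx":3.3,"ty":0,"tz":8,"yaw":0},{"tx":3.3,"ty":0,"tz":11,"yaw":0},{"tx":3.3,"ty":0,"tz":13.5,"yaw":0},{"tx":3.3,"ty":0,"tz":15.4,"yaw":0},{"tx":3.3,"ty":0,"tz":15.4,"yaw":0}]}}

```text
time: 13.18
position: [0.4908, -0.0045, 0.1428]
tcp_rot: [0.257, 0.032, 0.966, -0.0]
wrist_force: [-0.5, -1.0, 0.1]
grip_width: 0.0431
gripper_force: 32.0
```

```bash
sed -i 's/^PSI=-.069;O=.*/PSI=-.069;O=np.array([.5052,-.0258,.0597])/' h.py; python3 st.py; python3 - <<'E'
from h import *
s=status.sense()
im=eyes.read_camera("wrist")[:,:,::-1].copy();cv2.imwrite("pics/w3.png",im)
print(w2t(s["position"]),shift(s,[.0265,.02,.042]))
E
```

```text
13.175 [-0.098  0.126  2.11   0.082  0.389 -1.669] [ 0.4908 -0.0045  0.1428] [[-0.866, 0.063, 0.496], [0.062, 0.998, -0.017], [-0.496, 0.016, -0.868]] [-0.5 -1.   0.1]
[0.02784142 0.02021591 0.07984613] [ 0.12 -0.09  3.78]
```

View pics/w3.png

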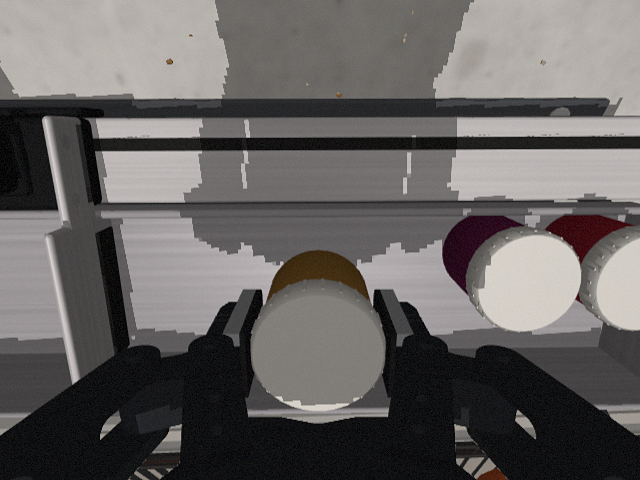

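The jar is centred over the bay. The lip runs along row ~208 and the jar's front edge is at row 250, so the lip is clear. Jar 2's lid is at (525,280), clear of the fingers. Lowering.

Emit:
{"method": "apply_moves", "body": {"steps": [{"tx":0.1,"ty":0,"tz":1.5,"yaw":0},{"tx":0.1,"ty":0,"tz":2.6,"yaw":0},{"tx":0.1,"ty":0,"tz":3.3,"yaw":0},{"tx":0.1,"ty":0,"tz":3.5,"yaw":0},{"tx":0.1,"ty":0,"tz":3.5,"yaw":0}]}}

```text
time: 13.85
position: [0.5062, -0.005, 0.1113]
tcp_rot: [0.256, 0.032, 0.966, -0.0]
wrist_force: [0.2, 0.7, -1.4]
grip_width: 0.0433
gripper_force: 32.0
```

Emit:
{"method": "apply_moves", "body": {"steps": [{"tx":0,"ty":0,"tz":0.15,"yaw":0},{"tx":0,"ty":0,"tz":0.15,"yaw":0}]}}

```text
time: 14.1
position: [0.5069, -0.005, 0.1099]
tcp_rot: [0.256, 0.032, 0.966, -0.0]
wrist_force: [0.1, 0.4, -0.3]
grip_width: 0.0432
gripper_force: 32.0
```

Emit:
{"method": "apply_moves", "body": {"steps": [{"tx":0,"ty":0,"tz":0.12,"yaw":0},{"tx":0,"ty":0,"tz":0.12,"yaw":0}]}}

```text
time: 14.35
position: [0.5075, -0.0049, 0.1091]
tcp_rot: [0.256, 0.032, 0.966, -0.0]
wrist_force: [-6.8, 1.6, 8.1]
grip_width: 0.0434
gripper_force: 32.7
```

```bash
python3 st.py; python3 - <<'E'
from h import *
s=status.sense()
im=eyes.read_camera("wrist")[:,:,::-1].copy();cv2.imwrite("pics/w4.png",im)
print(w2t(s["position"]),trayR().T@s["wrist_force"])
E
```

```text
14.35 [-0.095  0.23   2.089  0.098  0.307 -1.684] [ 0.5075 -0.0049  0.1091] [[-0.866, 0.063, 0.495], [0.062, 0.998, -0.017], [-0.496, 0.016, -0.868]] [-6.8  1.6  8.1]
[0.02542969 0.02096413 0.04239708] [-1.90922367  1.08501609 10.47962617]
```

The jar is on the floor: 10 N normal force at the expected height. Releasing with a partial opening.

Emit:
{"method": "apply_moves", "body": {"steps": [{"tx":0,"ty":0,"tz":0,"yaw":0},{"tx":0,"ty":0,"tz":0,"yaw":0},{"tx":0,"ty":0,"tz":0,"yaw":0},{"tx":0,"ty":0,"tz":0,"yaw":0},{"tx":0,"ty":0,"tz":0,"yaw":0}], "grip": 75}}

```text
time: 15.02
position: [0.5075, -0.005, 0.1088]
tcp_rot: [0.256, 0.032, 0.966, -0.0]
wrist_force: [1.0, 0.1, 0.2]
grip_width: 0.0602
gripper_force: 0.0
```

Emit:
{"method": "apply_moves", "body": {"steps": [{"tx":0,"ty":0,"tz":-1,"yaw":0},{"tx":0,"ty":0,"tz":-3,"yaw":0},{"tx":0,"ty":0,"tz":-6,"yaw":0},{"tx":0,"ty":0,"tz":-9,"yaw":0},{"tx":0,"ty":0,"tz":-9,"yaw":0}]}}

```text
time: 15.65
position: [0.463, -0.0034, 0.1891]
tcp_rot: [0.258, 0.032, 0.966, -0.001]
wrist_force: [0.1, -0.2, -0.4]
grip_width: 0.0604
gripper_force: 0.0
```

```bash
python3 st.py; python3 - <<'E'
from h import *
s=status.sense()
im=eyes.read_camera("wrist")[:,:,::-1].copy();cv2.imwrite("pics/w5.png",im)
c=cam("wrist",s);print(w2t(s["position"]))
# face & grip predictions
for n,p in(("face",(0,-.083,.05)),("gripmid",(-.026,-.113,.03)),("j3",(.0215,.02,.05))):print(n,np.round(proj(c,t2w(p))))
E
```

```text
15.65 [-0.102 -0.026  2.138  0.068  0.509 -1.657] [ 0.463  -0.0034  0.1891] [[-0.865, 0.063, 0.499], [0.062, 0.998, -0.018], [-0.499, 0.015, -0.867]] [ 0.1 -0.2 -0.4]
[0.02685189 0.01938579 0.13386541]
face [120. 213.]
gripmid [ 76. 160.]
j3 [318. 251.]
```

View pics/w5.png

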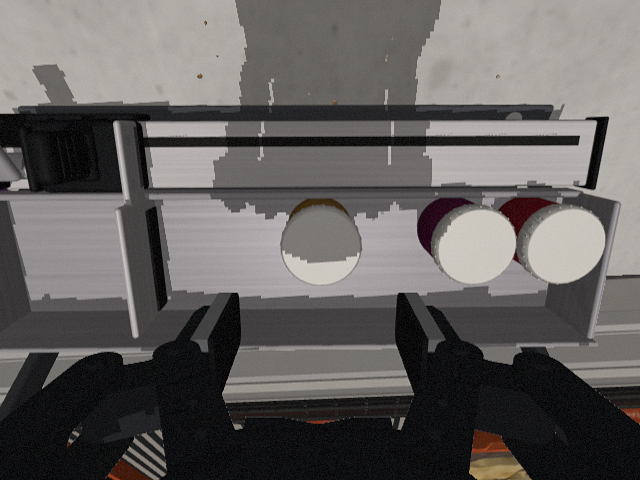

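The jar stands flat at (321,244), in line with the row lids (473,244) and (560,244). The fingers are clear. The divider plate top is at column ~130. Next, above the grip.

Emit:
{"method": "apply_moves", "body": {"steps": [{"tx":1.5,"ty":-4,"tz":0,"yaw":0},{"tx":3,"ty":-8,"tz":0,"yaw":0},{"tx":5.3,"ty":-12.9,"tz":0,"yaw":0},{"tx":5.3,"ty":-12.9,"tz":0,"yaw":0},{"tx":5.3,"ty":-12.9,"tz":0,"yaw":0}]}}

```text
time: 16.32
position: [0.4089, -0.1289, 0.1581]
tcp_rot: [0.256, 0.033, 0.966, -0.0]
wrist_force: [0.3, 0.9, -0.0]
grip_width: 0.0603
gripper_force: 0.0
```

```bash
python3 st.py; python3 - <<'E'
from h import *
s=status.sense()
im=eyes.read_camera("wrist")[:,:,::-1].copy();cv2.imwrite("pics/w6.png",im)
c=cam("wrist",s);print(w2t(s["position"]))
for n,p in(("face",(0,-.077,.05)),("griptop",(-.026,-.107,.05)),("griplow",(-.026,-.107,.018)),("j3",(.0215,.02,.05))):print(n,np.round(proj(c,t2w(p))))
E
```

```text
16.325 [-0.507 -0.035  2.234  0.468  0.521 -2.368] [ 0.4089 -0.1289  0.1581] [[-0.867, 0.064, 0.494], [0.064, 0.998, -0.018], [-0.494, 0.016, -0.869]] [ 0.3  0.9 -0. ]
[-0.02784238 -0.10947628  0.12966656]
face [375. 311.]
griptop [321. 267.]
griplow [320. 249.]
j3 [543. 343.]
```

View pics/w6.png

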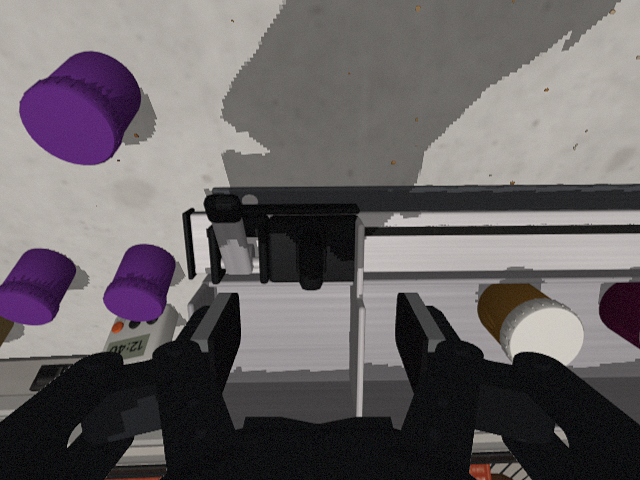

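The fin is at column ~312 (rows 218–290), the plate edge at ~363 and the raised lever at (225,225), so the grip is at y≈-0.112. A quick numeric check of the plate edges before going down, since the clearance beside the fin is small.

```bash
python3 - <<'E'
from h import *
im=cv2.cvtColor(cv2.imread("pics/w6.png"),6)
for r in(310,330,350):print(r,im[r,345:385].tolist())
for r in(225,240,255,265,275,285):print(r,im[r,255:365:2].tolist())
s=status.sense();c=cam("wrist",s)
for y in(-.086,-.082,-.078):print([proj(c,t2w((x,y,.05)))for x in(0,.01,.02)])
for z in(.02,.035,.05,.06):print(z,[np.round(proj(c,t2w((x,y,z))))for x in(-.039,-.013)for y in(-.118,-.106)])
E
```

```text
310 [159, 160, 157, 158, 162, 98, 73, 71, 75, 72, 71, 71, 70, 77, 147, 156, 168, 175, 157, 144, 121, 158, 161, 159, 157, 158, 159, 155, 157, 157, 157, 157, 156, 156, 157, 159, 158, 156, 159, 158]
330 [160, 158, 161, 165, 155, 81, 68, 74, 75, 72, 76, 72, 66, 113, 153, 164, 182, 174, 155, 127, 152, 160, 159, 158, 159, 161, 160, 161, 159, 160, 159, 157, 158, 161, 160, 159, 158, 158, 157, 160]
350 [151, 154, 156, 159, 111, 74, 69, 73, 72, 70, 71, 67, 77, 149, 159, 175, 177, 171, 153, 128, 156, 155, 156, 156, 154, 158, 151, 156, 154, 155, 154, 158, 153, 156, 159, 155, 152, 156, 152, 157]
225 [16, 16, 8, 6, 3, 5, 3, 4, 16, 6, 15, 16, 13, 5, 14, 13, 17, 22, 21, 4, 12, 9, 9, 15, 3, 23, 11, 5, 6, 8, 14, 2, 17, 2, 2, 16, 19, 16, 10, 19, 12, 20, 20, 12, 17, 11, 10, 21, 4, 13, 58, 73, 90, 107, 94]
240 [109, 158, 17, 15, 14, 7, 12, 20, 29, 30, 41, 33, 37, 37, 37, 35, 34, 34, 39, 16, 13, 17, 22, 12, 15, 7, 15, 12, 8, 9, 8, 10, 6, 13, 11, 19, 17, 11, 4, 2, 0, 16, 12, 8, 22, 3, 8, 4, 10, 16, 68, 73, 105, 112, 90]
255 [106, 116, 33, 21, 24, 27, 1, 18, 30, 33, 38, 38, 31, 31, 37, 34, 33, 36, 35, 34, 2
[... 1101 characters left out ...]
167206235)), (np.float64(364.58568587778046), np.float64(326.46566131362937)), (np.float64(364.0597396947499), np.float64(342.3637500150389))]
[(np.float64(372.3185969641772), np.float64(310.10154460644105)), (np.float64(371.69202049218376), np.float64(326.38850297590886)), (np.float64(371.08055309354063), np.float64(342.2827226141012))]
0.02 [array([300., 229.]), array([320., 229.]), array([301., 270.]), array([320., 270.])]
0.035 [array([300., 236.]), array([321., 236.]), array([301., 279.]), array([321., 279.])]
0.05 [array([299., 243.]), array([322., 243.]), array([300., 289.]), array([322., 289.])]
0.06 [array([299., 249.]), array([322., 248.]), array([299., 297.]), array([322., 296.])]
```

Emit:
{"method": "apply_moves", "body": {"steps": [{"tx":-0.2,"ty":-0.4,"tz":0,"yaw":0},{"tx":-0.2,"ty":-0.4,"tz":0,"yaw":0},{"tx":-0.2,"ty":-0.4,"tz":0,"yaw":0},{"tx":-0.2,"ty":-0.4,"tz":2,"yaw":0},{"tx":-0.2,"ty":-0.4,"tz":4,"yaw":0},{"tx":-0.2,"ty":-0.4,"tz":5,"yaw":0},{"tx":-0.2,"ty":-0.4,"tz":5,"yaw":0}], "grip": 177}}

```text
time: 17.25
position: [0.435, -0.1336, 0.1158]
tcp_rot: [0.256, 0.032, 0.966, -0.0]
wrist_force: [-0.1, -0.0, 0.1]
grip_width: 0.0261
gripper_force: 0.0
```

```bash
python3 st.py; python3 - <<'E'
from h import *
s=status.sense();print(w2t(s["position"]),s["grip_width"],shift(s,[-.026,-.112,.05]))
E
```

```text
17.25 [-0.483  0.119  2.203  0.576  0.405 -2.473] [ 0.435  -0.1336  0.1158] [[-0.867, 0.062, 0.494], [0.062, 0.998, -0.017], [-0.494, 0.016, -0.869]] [-0.1 -0.   0.1]
[-0.0261366  -0.11237408  0.07984439] 0.02606629361895695 [-0.03 -0.01  2.98]
```

Emit:
{"method": "apply_moves", "body": {"steps": [{"tx":0,"ty":0,"tz":1,"yaw":0},{"tx":0,"ty":0,"tz":2,"yaw":0},{"tx":0,"ty":0,"tz":2.5,"yaw":0},{"tx":0,"ty":0,"tz":2.5,"yaw":0}]}}

```text
time: 17.75
position: [0.4475, -0.1342, 0.094]
tcp_rot: [0.256, 0.032, 0.966, -0.0]
wrist_force: [-0.3, -0.5, -0.2]
grip_width: 0.0256
gripper_force: 0.0
```

```bash
python3 st.py; python3 - <<'E'
from h import *
s=status.sense();print(w2t(s["position"]))
E
```

```text
17.75 [-0.469  0.195  2.186  0.649  0.351 -2.54 ] [ 0.4475 -0.1342  0.094 ] [[-0.867, 0.063, 0.495], [0.062, 0.998, -0.017], [-0.495, 0.016, -0.869]] [-0.3 -0.5 -0.2]
[-0.02624181 -0.11213592  0.05479459]
```

Emit:
{"method": "apply_moves", "body": {"steps": [{"tx":0,"ty":0,"tz":0,"yaw":0},{"tx":0,"ty":0,"tz":0,"yaw":0},{"tx":0,"ty":0,"tz":0,"yaw":0},{"tx":0,"ty":0,"tz":0,"yaw":0}], "grip": 255, "newtons": 25}}

```text
time: 18.25
position: [0.4475, -0.1343, 0.0945]
tcp_rot: [0.256, 0.032, 0.966, -0.001]
wrist_force: [-2.1, 2.6, 1.8]
grip_width: 0.0113
gripper_force: 27.6
```

Emit:
{"method": "apply_moves", "body": {"steps": [{"tx":0,"ty":0.5,"tz":0,"yaw":0},{"tx":0,"ty":1,"tz":0,"yaw":0},{"tx":0,"ty":1.5,"tz":0,"yaw":0},{"tx":0,"ty":2,"tz":0,"yaw":0}]}}

```text
time: 18.75
position: [0.4488, -0.1139, 0.0946]
tcp_rot: [0.256, 0.032, 0.966, -0.0]
wrist_force: [5.1, -3.2, -8.5]
grip_width: 0.0116
gripper_force: 26.0
```

```bash
python3 st.py; python3 - <<'E'
from h import *
s=status.sense();print(w2t(s["position"]),s["grip_width"],s["gripper_force"],(q(s["tcp_rot"]).as_matrix().T@trayR()).round(3).tolist())
E
```

```text
18.75 [-0.416  0.183  2.2    0.608  0.328 -2.456] [ 0.4488 -0.1139  0.0946] [[-0.867, 0.063, 0.495], [0.062, 0.998, -0.017], [-0.495, 0.016, -0.869]] [ 5.1 -3.2 -8.5]
[-0.02599217 -0.09180441  0.05534258] 0.0115963897193619 25.98753333091736 [[-1.0, 0.002, 0.006], [0.002, 1.0, 0.017], [-0.006, 0.017, -1.0]]
```

Emit:
{"method": "apply_moves", "body": {"steps": [{"tx":0,"ty":0.8,"tz":0,"yaw":0},{"tx":0,"ty":1.6,"tz":0.02,"yaw":0},{"tx":0,"ty":2.4,"tz":0.03,"yaw":0},{"tx":0,"ty":3.2,"tz":0.05,"yaw":0},{"tx":0,"ty":4,"tz":0.06,"yaw":0},{"tx":0,"ty":4.6,"tz":0.08,"yaw":0},{"tx":0,"ty":5.2,"tz":0.09,"yaw":0}]}}

```text
time: 19.62
position: [0.4524, -0.062, 0.0946]
tcp_rot: [0.256, 0.032, 0.966, -0.0]
wrist_force: [3.7, -2.7, -8.2]
grip_width: 0.012
gripper_force: 26.4
```

Emit:
{"method": "apply_moves", "body": {"steps": [{"tx":0,"ty":0.4,"tz":0,"yaw":0},{"tx":0,"ty":0.8,"tz":0.01,"yaw":0},{"tx":0,"ty":1.2,"tz":0.02,"yaw":0},{"tx":0,"ty":1.6,"tz":0.03,"yaw":0},{"tx":0,"ty":2,"tz":0.03,"yaw":0},{"tx":0,"ty":2.4,"tz":0.04,"yaw":0},{"tx":0,"ty":2.8,"tz":0.05,"yaw":0},{"tx":0,"ty":3.2,"tz":0.05,"yaw":0}]}}

```text
time: 20.62
position: [0.4545, -0.0302, 0.0947]
tcp_rot: [0.256, 0.032, 0.966, -0.0]
wrist_force: [1.9, -3.0, -11.8]
grip_width: 0.0112
gripper_force: 25.9
```

```bash
python3 - <<'E'
from h import *
s=status.sense();print(s["joints"].round(2),w2t(s["position"]),s["grip_width"],s["gripper_force"],trayR().T@s["wrist_force"])
im=eyes.read_camera("wrist")[:,:,::-1];cv2.imwrite("pics/w7.png",im)
E
```

```text
[-0.18  0.16  2.23  0.3   0.25 -1.95] [-0.02604131 -0.0079086   0.05539297] 0.011234551321317012 25.926184058189392 [ -4.08817547  -2.82997809 -11.2262989 ]
```

Emit:
{"method": "apply_moves", "body": {"steps": [{"tx":0,"ty":0.3,"tz":0,"yaw":0},{"tx":0,"ty":0.6,"tz":0.02,"yaw":0},{"tx":0,"ty":0.9,"tz":0.03,"yaw":0},{"tx":0,"ty":1.2,"tz":0.04,"yaw":0},{"tx":0,"ty":1.5,"tz":0.04,"yaw":0},{"tx":0,"ty":1.7,"tz":0.04,"yaw":0},{"tx":0,"ty":1.9,"tz":0.04,"yaw":0}]}}

```text
time: 21.55
position: [0.4559, -0.0114, 0.0946]
tcp_rot: [0.256, 0.032, 0.966, -0.0]
wrist_force: [-3.8, -3.0, -8.6]
grip_width: 0.0118
gripper_force: 26.6
```

Emit:
{"method": "apply_moves", "body": {"steps": [{"tx":0,"ty":0.1,"tz":0,"yaw":0},{"tx":0,"ty":0.2,"tz":0,"yaw":0}]}}

```text
time: 21.8
position: [0.456, -0.0095, 0.0947]
tcp_rot: [0.256, 0.032, 0.966, -0.0]
wrist_force: [-4.6, -2.6, -9.4]
grip_width: 0.0116
gripper_force: 26.6
```

Emit:
{"method": "apply_moves", "body": {"steps": [{"tx":0,"ty":0.1,"tz":0,"yaw":0},{"tx":0,"ty":0.2,"tz":0,"yaw":0}]}}

```text
time: 22.05
position: [0.4561, -0.0075, 0.0946]
tcp_rot: [0.256, 0.032, 0.966, -0.0]
wrist_force: [-4.1, -2.9, -9.9]
grip_width: 0.0116
gripper_force: 26.5
```

```bash
python3 - <<'E'
from h import *
s=status.sense();print(s["joints"].round(2),w2t(s["position"]),s["grip_width"],s["gripper_force"],trayR().T@s["wrist_force"])
im=eyes.read_camera("wrist")[:,:,::-1];cv2.imwrite("pics/w8.png",im)
E
```

```text
[-0.12  0.16  2.22  0.17  0.24 -1.77] [-0.02603346  0.01486394  0.05537818] 0.011600595955259049 26.498446762561798 [-8.35566072 -3.18509478 -6.61318636]
```

Emit:
{"method": "apply_moves", "body": {"steps": [{"tx":0,"ty":0.1,"tz":0,"yaw":0},{"tx":0,"ty":0.1,"tz":0,"yaw":0}]}}

```text
time: 22.35
position: [0.4562, -0.0065, 0.0947]
tcp_rot: [0.256, 0.032, 0.966, -0.0]
wrist_force: [-4.9, -1.1, -10.7]
grip_width: 0.0116
gripper_force: 26.4
```

Emit:
{"method": "apply_moves", "body": {"steps": [{"tx":0,"ty":0.1,"tz":0,"yaw":0},{"tx":0,"ty":0.1,"tz":0,"yaw":0}]}}

```text
time: 22.6
position: [0.4562, -0.0055, 0.0946]
tcp_rot: [0.256, 0.032, 0.966, -0.0]
wrist_force: [-4.3, -1.2, -12.3]
grip_width: 0.0116
gripper_force: 26.3
```

Emit:
{"method": "apply_moves", "body": {"steps": [{"tx":0,"ty":0.1,"tz":0,"yaw":0},{"tx":0,"ty":0.1,"tz":0,"yaw":0}]}}

```text
time: 22.85
position: [0.4563, -0.0045, 0.0947]
tcp_rot: [0.256, 0.032, 0.966, -0.0]
wrist_force: [-4.1, -0.8, -13.5]
grip_width: 0.0115
gripper_force: 26.1
```

Emit:
{"method": "apply_moves", "body": {"steps": [{"tx":0,"ty":0.1,"tz":0,"yaw":0},{"tx":0,"ty":0.1,"tz":0,"yaw":0}]}}

```text
time: 23.1
position: [0.4564, -0.0036, 0.0947]
tcp_rot: [0.256, 0.032, 0.966, -0.0]
wrist_force: [-4.2, -2.7, -14.4]
grip_width: 0.0115
gripper_force: 25.8
```

Emit:
{"method": "apply_moves", "body": {"steps": [{"tx":0,"ty":0.1,"tz":0,"yaw":0},{"tx":0,"ty":0.1,"tz":0,"yaw":0}]}}

```text
time: 23.35
position: [0.4565, -0.0029, 0.0947]
tcp_rot: [0.256, 0.033, 0.966, -0.001]
wrist_force: [-5.2, -7.7, -15.7]
grip_width: 0.0114
gripper_force: 25.3
```

```bash
python3 - <<'E'
from h import *
s=status.sense();print(w2t(s["position"]),trayR().T@s["wrist_force"])
im=eyes.read_camera("wrist")[:,:,::-1];cv2.imwrite("pics/w9.png",im)
c=cam("wrist",s)
for n,p in(("j1",(.0215,.157,.05)),("j2",(.0215,.113,.05)),("j3",(.0215,.069,.05)),("wall",(.02,.18,.045)),("face",(.02,.05,.05))):print(n,np.round(proj(c,t2w(p))))
m=cv2.inRange(cv2.cvtColor(im,cv2.COLOR_BGR2HSV),(0,0,175),(179,25,255))
n,l,st,ce=cv2.connectedComponentsWithStats(m)
for i in range(1,n):
    if st[i,4]>600:print(st[i],ce[i].round())
E
```

```text
[-0.02596803  0.01949083  0.0554138 ] [-11.83978836  -8.07265467 -11.24626612]
j1 [673. 439.]
j2 [561. 441.]
j3 [448. 442.]
wall [719. 425.]
face [399. 440.]
[    0     0   208   203 39672] [ 98. 103.]
[  438     0   202   234 31412] [559. 114.]
[ 462  241  178   20 3296] [551. 250.]
[   0  245  154   20 2816] [ 74. 254.]
[  395   272   245    50 10680] [518. 296.]
[   0  276  171   50 8146] [ 84. 301.]
[   0  340  177  105 9646] [ 62. 376.]
[ 292  365   52   58 2179] [317. 398.]
[ 543  385   82   54 2145] [591. 406.]
```

Force along the rail rose to 8 N, so the row is closed against the end wall. I'll hold briefly, release, lift, and go over the lever.

Emit:
{"method": "apply_moves", "body": {"steps": [{"tx":0,"ty":0,"tz":0,"yaw":0},{"tx":0,"ty":0,"tz":0,"yaw":0}]}}

```text
time: 23.65
position: [0.4564, -0.0029, 0.0947]
tcp_rot: [0.256, 0.033, 0.966, -0.001]
wrist_force: [-4.7, -7.5, -13.9]
grip_width: 0.0116
gripper_force: 25.3
```

Emit:
{"method": "apply_moves", "body": {"steps": [{"tx":0,"ty":0,"tz":0,"yaw":0},{"tx":0,"ty":0,"tz":0,"yaw":0},{"tx":0,"ty":0,"tz":0,"yaw":0},{"tx":0,"ty":0,"tz":-2,"yaw":0},{"tx":0,"ty":0,"tz":-5,"yaw":0},{"tx":0,"ty":0,"tz":-9,"yaw":0},{"tx":0,"ty":0,"tz":-9,"yaw":0}], "grip": 180}}

```text
time: 24.52
position: [0.4127, -0.001, 0.1759]
tcp_rot: [0.259, 0.032, 0.965, -0.001]
wrist_force: [0.3, 0.1, -0.0]
grip_width: 0.0253
gripper_force: 0.0
```

```bash
python3 - <<'E'
from h import *
s=status.sense();print(s["time"],w2t(s["position"]),shift(s,[-.062,-.0235,.12]))
im=eyes.read_camera("wrist")[:,:,::-1];cv2.imwrite("pics/w10.png",im)
c=cam("wrist",s)
g=cv2.cvtColor(im,6)
for y in(.042,.046,.05,.054):print(y,np.round(proj(c,t2w((0.01,y,.05)))))
r=int(proj(c,t2w((0.01,.05,.05)))[1]);print(r,g[r,330:420].tolist())
m=cv2.inRange(cv2.cvtColor(im,cv2.COLOR_BGR2HSV),(0,0,190),(179,25,255));m[:200]=0
n,l,st,ce=cv2.connectedComponentsWithStats(m)
for i in range(1,n):
    if st[i,4]>600:print(st[i],ce[i].round())
for p in[(.0215,.157,.05),(.0215,.113,.05),(.0215,.069,.05)]:print(np.round(proj(c,t2w(p))))
E
```

```text
24.525 [-0.02332986  0.01834553  0.14759093] [ 3.86 -4.24  2.69]
0.042 [355. 305.]
0.046 [362. 305.]
0.05 [369. 305.]
0.054 [375. 305.]
304 [165, 168, 169, 165, 165, 168, 165, 168, 168, 166, 167, 164, 166, 167, 169, 164, 165, 168, 174, 96, 22, 12, 12, 18, 11, 25, 14, 12, 19, 65, 66, 68, 63, 65, 67, 66, 66, 67, 67, 66, 68, 67, 67, 53, 17, 13, 20, 24, 23, 19, 16, 17, 8, 15, 23, 16, 5, 73, 159, 185, 202, 204, 200, 201, 201, 199, 201, 201, 202, 202, 199, 203, 201, 201, 200, 201, 199, 200, 201, 200, 201, 202, 201, 201, 201, 201, 199, 201, 200, 201]
[ 442  284   67   63 3248] [475. 314.]
[ 515  284   66   63 3217] [547. 315.]
[ 379  289   57   58 1909] [412. 314.]
[542. 320.]
[471. 321.]
[399. 322.]
```

The three lids are spaced 73 px (≈44.5 mm), so the row is closed with the divider against it. Going over the lever with fingers shut.

Emit:
{"method": "apply_moves", "body": {"steps": [{"tx":1.5,"ty":-1.5,"tz":0,"yaw":0},{"tx":3,"ty":-3,"tz":0,"yaw":0},{"tx":3.9,"ty":-4.3,"tz":0,"yaw":0},{"tx":3.9,"ty":-4.3,"tz":1,"yaw":0},{"tx":3.9,"ty":-4.3,"tz":2.7,"yaw":0},{"tx":3.9,"ty":-4.3,"tz":2.7,"yaw":0}], "grip": 255}}

```text
time: 25.32
position: [0.3892, -0.0415, 0.1282]
tcp_rot: [0.255, 0.032, 0.966, -0.0]
wrist_force: [0.0, -0.2, 0.7]
grip_width: 0.0
gripper_force: 0.0
```

```bash
python3 st.py; python3 - <<'E'
from h import *
s=status.sense();print(w2t(s["position"]),shift(s,[-.062,-.0235,.075]),shift(s,[-.062,-.0235,.053]))
im=eyes.read_camera("wrist")[:,:,::-1];cv2.imwrite("pics/w11.png",im)
c=cam("wrist",s);g=cv2.cvtColor(im,6)
for y in(-.0315,-.0155):print(np.round(proj(c,t2w((-.04,y,.047)))))
r=int(proj(c,t2w((-.04,-.02,.047)))[1]);print(r,g[r,270:370:2].tolist())
E
```

```text
25.325 [-0.263 -0.069  2.357  0.318  0.367 -2.037] [ 0.3892 -0.0415  0.1282] [[-0.868, 0.063, 0.493], [0.062, 0.998, -0.017], [-0.493, 0.016, -0.87]] [ 0.  -0.2  0.7]
[-0.06504378 -0.02370637  0.11664697] [-0.34 -0.05  4.16] [-0.36 -0.09  6.36]
[302. 315.]
[332. 315.]
315 [183, 182, 181, 184, 149, 16, 10, 18, 19, 16, 9, 4, 16, 4, 71, 68, 68, 69, 68, 67, 70, 72, 15, 9, 14, 15, 0, 70, 66, 67, 71, 66, 69, 69, 37, 18, 16, 15, 19, 14, 13, 9, 12, 18, 28, 30, 30, 31, 30, 24]
```

Emit:
{"method": "apply_moves", "body": {"steps": [{"tx":-0.3,"ty":0,"tz":1.2,"yaw":0},{"tx":-0.3,"ty":0,"tz":2,"yaw":0},{"tx":-0.3,"ty":0,"tz":2.8,"yaw":0},{"tx":-0.3,"ty":0,"tz":3.6,"yaw":0},{"tx":-0.3,"ty":0,"tz":4.2,"yaw":0},{"tx":-0.3,"ty":0,"tz":4.2,"yaw":0}]}}

```text
time: 26.12
position: [0.4125, -0.0429, 0.0944]
tcp_rot: [0.256, 0.032, 0.966, -0.0]
wrist_force: [0.1, 0.4, -0.2]
grip_width: -0.0002
gripper_force: 0.0
```

Emit:
{"method": "apply_moves", "body": {"steps": [{"tx":0,"ty":-0.1,"tz":0.5,"yaw":0},{"tx":0,"ty":-0.1,"tz":1,"yaw":0},{"tx":0,"ty":-0.1,"tz":1.5,"yaw":0},{"tx":0,"ty":-0.1,"tz":1.5,"yaw":0}]}}

```text
time: 26.62
position: [0.4199, -0.0442, 0.0813]
tcp_rot: [0.256, 0.032, 0.966, -0.0]
wrist_force: [-0.3, 0.2, 0.8]
grip_width: -0.0002
gripper_force: 0.0
```

```bash
python3 - <<'E'
from h import *
s=status.sense();print(s["joints"].round(2),w2t(s["position"]),trayR().T@s["wrist_force"])
E
```

```text
[-0.25  0.13  2.31  0.51  0.21 -2.22] [-0.06180403 -0.02423634  0.06065663] [0.13059537 0.14666777 0.84265017]
```

No force yet at tip height 36 mm. I'll check the lever's actual place numerically in the saved frames.

```bash
python3 - <<'E'
from h import *
def show(f,T,y0,y1,pos):
    s={"position":t2w(pos),"tcp_rot":status.sense()["tcp_rot"]};c=cam("wrist",s);g=cv2.cvtColor(cv2.imread(f),6)
    print(f)
    for y in(-.0315,-.0155):print(" lever edges",[np.round(proj(c,t2w((x,y,z)))).tolist() for x,z in((-.035,.043),(-.055,.06))])
    for x,z in((-.03,.04),(-.04,.047),(-.05,.055),(-.055,.06)):
        u=[int(v) for v in proj(c,t2w((x,-.0235,z)))];print(x,u,g[u[1],u[0]-40:u[0]+42:2].tolist())
show("pics/w10.png",0,0,0,(-.0233,.0183,.1476))
show("pics/w11.png",0,0,0,(-.065,-.0237,.1166))
s=status.sense();im=eyes.read_camera("wrist")[:,:,::-1];cv2.imwrite("pics/w12.png",im);c=cam("wrist",s);g=cv2.cvtColor(im,6)
for x,z in((-.03,.028),(-.04,.028),(-.046,.047)):
    u=[int(v) for v in proj(c,t2w((x,-.0235,z)))];print(x,z,u,g[min(u[1],479),200:440:4].tolist())
E
```

```text
pics/w10.png
 lever edges [[231.0, 231.0], [222.0, 203.0]]
 lever edges [[258.0, 231.0], [252.0, 203.0]]
-0.03 [245, 238] [180, 179, 177, 180, 180, 179, 175, 183, 38, 18, 31, 15, 6, 6, 125, 135, 135, 137, 134, 133, 132, 135, 132, 138, 136, 128, 97, 76, 48, 107, 109, 22, 25, 23, 7, 10, 22, 38, 37, 33, 32]
-0.04 [242, 224] [181, 184, 180, 179, 181, 181, 181, 180, 187, 33, 22, 21, 17, 12, 113, 76, 82, 81, 77, 76, 76, 78, 81, 82, 83, 76, 71, 76, 108, 108, 107, 184, 67, 23, 26, 21, 3, 27, 25, 38, 35]
-0.05 [239, 210] [180, 182, 179, 180, 180, 181, 181, 182, 182, 181, 180, 58, 18, 54, 77, 80, 80, 80, 78, 78, 78, 78, 80, 79, 78, 77, 72, 71, 19, 10, 15, 15, 17, 13, 15, 7, 5, 8, 18, 24, 18]
-0.055 [237, 202] [176, 178, 176, 173, 178, 176, 174, 175, 175, 174, 175, 176, 162, 3, 20, 4, 18, 5, 7, 6, 9, 7, 12, 15, 14, 12, 7, 54, 16, 19, 7, 2, 18, 12, 17, 8, 16, 15, 6, 44, 40]
pics/w11.png
 lever edges [[302.0, 320.0], [301.0, 299.0]]
 lever edges [[332.0, 320.0], [334.0, 299.0]]
-0.03 [317, 325] [25, 12, 13, 14, 18, 17, 21, 19, 6, 18, 71, 69, 67, 68, 67, 66, 66, 69, 13, 8, 20, 2, 9, 54, 69, 66, 69
[... 681 characters left out ...]
3, 19, 23, 19, 18, 22, 19, 16, 22, 18, 26, 15, 16, 16, 21, 20, 23, 19, 15, 17, 10, 16, 17, 8, 18, 20, 17, 18, 22, 3, 26, 12, 20, 20, 9, 19, 23, 15, 18, 14, 23, 22, 18, 9, 12, 12]
-0.04 0.028 [320, 346] [205, 82, 17, 20, 15, 25, 18, 14, 25, 5, 8, 200, 198, 195, 194, 199, 205, 21, 10, 15, 14, 19, 17, 14, 17, 24, 20, 12, 8, 27, 21, 18, 22, 17, 19, 19, 18, 23, 22, 14, 19, 14, 7, 36, 35, 33, 32, 30, 31, 22, 17, 18, 22, 21, 20, 19, 6, 17, 20, 30]
-0.046 0.047 [321, 359] [17, 14, 8, 18, 17, 19, 15, 8, 15, 23, 19, 9, 8, 12, 20, 26, 17, 21, 21, 20, 9, 17, 14, 20, 17, 15, 15, 3, 16, 19, 25, 18, 23, 22, 16, 9, 20, 20, 23, 16, 18, 16, 3, 15, 8, 20, 19, 17, 12, 23, 17, 18, 18, 19, 19, 23, 19, 23, 20, 18]
```

The lever lies where modelled (columns 230–258), so it is under the fingertips and the early stroke is simply light. Pressing on.

Emit:
{"method": "apply_moves", "body": {"steps": [{"tx":0,"ty":0,"tz":0.3,"yaw":0},{"tx":0,"ty":0,"tz":0.5,"yaw":0},{"tx":0,"ty":0,"tz":0.5,"yaw":0}]}}

```text
time: 27.05
position: [0.422, -0.0442, 0.0771]
tcp_rot: [0.256, 0.032, 0.966, -0.0]
wrist_force: [-7.2, -0.3, 6.1]
grip_width: 0.0002
gripper_force: 4.7
```

Emit:
{"method": "apply_moves", "body": {"steps": [{"tx":0,"ty":0,"tz":0.2,"yaw":0},{"tx":0,"ty":0,"tz":0.2,"yaw":0}]}}

```text
time: 27.3
position: [0.4226, -0.0441, 0.0756]
tcp_rot: [0.256, 0.032, 0.966, -0.0]
wrist_force: [-24.5, 0.5, 25.7]
grip_width: -0.0001
gripper_force: 17.2
```

```bash
python3 - <<'E'
from h import *
s=status.sense();print(s["joints"].round(2),w2t(s["position"]),trayR().T@s["wrist_force"])
E
```

```text
[-0.24  0.15  2.31  0.55  0.2  -2.26] [-0.06234553 -0.02391237  0.05432971] [-8.35461642 -1.14432651 34.47710479]
```

The hard stop came at tip height ≈29 mm with 34 N, which matches the fully-down lever (28–30 mm). Lifting off, then a numeric check.

Emit:
{"method": "apply_moves", "body": {"steps": [{"tx":0,"ty":0,"tz":-1,"yaw":0},{"tx":0,"ty":0,"tz":-3,"yaw":0},{"tx":0,"ty":2,"tz":-6.5,"yaw":0},{"tx":-2,"ty":4.2,"tz":-9.3,"yaw":0},{"tx":-3.9,"ty":4.2,"tz":-9.3,"yaw":0},{"tx":-3.9,"ty":4.2,"tz":-9.3,"yaw":0}]}}

```text
time: 28.05
position: [0.4143, -0.003, 0.177]
tcp_rot: [0.257, 0.032, 0.966, -0.0]
wrist_force: [-0.9, 0.5, -0.6]
grip_width: -0.0003
gripper_force: 0.0
```

```bash
python3 - <<'E'
from h import *
s=status.sense();im=eyes.read_camera("wrist")[:,:,::-1];cv2.imwrite("pics/w13.png",im);c=cam("wrist",s);g=cv2.cvtColor(im,6)
print(s["time"],w2t(s["position"]),s["wrist_force"])
L=lambda d,a:(-.018-np.cos(a)*d+np.sin(a)*.01,-.0235,.018+np.sin(a)*d+np.cos(a)*.01)
for a in(0,.1,.65):
    P=[proj(c,t2w(L(d,a))) for d in(20,30,40,45,50,55,60) for d in[d/1000]];print(a,[(int(u),int(v),int(g[int(v),int(u)])) for u,v in P])
u=int(proj(c,t2w(L(.04,0)))[0]);print([(r,int(g[r,u])) for r in range(150,250,3)])
m=cv2.inRange(cv2.cvtColor(im,cv2.COLOR_BGR2HSV),(0,0,190),(179,25,255));m[:200]=0
n,l,st,ce=cv2.connectedComponentsWithStats(m)
for i in range(1,n):
    if st[i,4]>600:print(st[i],ce[i].round())
E
```

```text
28.05 [-0.02119684  0.01645595  0.14770656] [-0.85284787  0.47816602 -0.55416183]
0 [(250, 216, 155), (250, 200, 89), (249, 184, 91), (248, 176, 91), (248, 167, 9), (248, 159, 16), (247, 150, 20)]
0.1 [(250, 219, 170), (249, 203, 92), (248, 187, 91), (247, 179, 91), (247, 170, 74), (246, 162, 13), (246, 153, 16)]
0.65 [(249, 236, 168), (247, 226, 169), (244, 215, 118), (243, 209, 95), (242, 203, 94), (240, 196, 92), (239, 190, 91)]
[(150, 8), (153, 12), (156, 18), (159, 17), (162, 9), (165, 15), (168, 5), (171, 93), (174, 92), (177, 94), (180, 95), (183, 93), (186, 93), (189, 92), (192, 92), (195, 88), (198, 95), (201, 92), (204, 93), (207, 93), (210, 92), (213, 94), (216, 157), (219, 167), (222, 169), (225, 169), (228, 170), (231, 168), (234, 169), (237, 168), (240, 166), (243, 159), (246, 147), (249, 121)]
[ 445  281   67   64 3343] [478. 313.]
[ 518  282   66   63 3215] [551. 313.]
[ 370  287   69   60 3134] [404. 315.]
```

The grey/pad boundary moved from row 204 to 170, which matches lever angle 0, so it is fully down. The lids are still about 45 mm apart and the robot is clear. Handing in.

```bash
python3 -c "
from cell import order
print(order.sign_off())"
```

```text
the job is handed in; nothing more can be done
None
```

The jar is on the tray, the row is closed up against the end wall, the lever is pressed fully down, and the job was handed in at about 28 s; no verdict came back, so these rest on my own force and image checks.

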